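# Clear the carving bench: chisel to its cutout, offcuts and bench dogs to their trays

## Task

Clear up the carving bench. First of all put the sharp chisel away in the matching cutout of the black tool tray, handle in the wide part and blade in the narrow part, fully down and flat; only then sort the rest: lay both wood offcuts (the pale pine one and the dark walnut one) flat on the floor of the green tray, and stand both metal bench dogs (brass and dark steel) on their heads, upright, on the floor of the red tray.

Things in the scene. Friction and masses are not known exactly. Their poses are not given: they have to be found in the camera images.
- chisel: Wood chisel lying flat, 200 mm long, 0.14 kg, loose. Pale wooden handle with brass ferrule, 30 mm wide, 28 high, x = -85 to +25 mm; steel blade 16 mm wide, x = +25 to +115 mm, 3 to 9 mm above the underside. Origin: on the handle's underside, below the place to grip (close to the centre of mass); x points to the blade tip, z up
- tool_tray: Fixed tray, black, 20 mm high, x -108 to 138, y -58 to 58 mm, with one chisel-shaped cutout, yellow floor at z = 6 mm (14 deep). Origin: underside, below the seated chisel's origin; seated, both x axes point the same way. Cutout: handle part 44 wide, x -93 to 33; blade part 28 wide (too narrow for the handle), x 33 to 123; finger notch 100 wide (y), x -22 to 22, same depth
- green_bin: Green plastic fixed shallow open tray, outside 145 (its x) by 190 (its y) by 35 mm high, walls and floor 5 mm thick, so inside 135 by 180 mm and 30 mm deep. Origin: centre of the underside; z up, floor surface at z = 5 mm. For the two wood offcuts
- red_bin: Red plastic fixed shallow open tray, outside 145 (its x) by 190 (its y) by 35 mm high, walls and floor 5 mm thick, so inside 135 by 180 mm and 30 mm deep. Origin: centre of the underside; z up, floor surface at z = 5 mm. For the two bench dogs
- pine_offcut: Pale pine offcut with a tenon: block 45 mm (x) by 36 mm (y) by 32 mm high, and a tenon 14 mm wide (y) of the same height that sticks out to x = +50 mm. Loose, 35 g. Origin: centre of the underside of the block; x towards the tenon, z up
- walnut_offcut: Dark walnut offcut with a half lap: block 45 mm (x) by 34 mm (y) by 30 mm high, and a 14 mm high tongue of the same width that sticks out to x = +48 mm. Loose, 45 g. Origin: centre of the underside of the block; x towards the tongue, z up
- brass_dog: Brass bench dog (a round peg), standing upside down on its head: head 36 mm diameter and 14 mm high below, round shank 19 mm diameter above it, 62 mm high in all, about 0.2 kg. Loose. Origin: centre of the underside of the head; z up along the shank
- steel_dog: Dark steel bench dog (a round peg), standing upside down on its head: head 36 mm diameter and 14 mm high below, round shank 19 mm diameter above it, 62 mm high in all, about 0.2 kg. Loose. Origin: centre of the underside of the head; z up along the shank
There are look-alikes about, which are no part of the job. Of the things like the green_bin, leave any that is blue; of the rest the larger one is meant.

How it is judged:
By the outcome, as a careful person would: the job done as asked, in the order asked, and still so for the second after the job is handed in, with the robot touching nothing.
It also fails if it takes over 128 s, if anything falls off the work surface, if the arm or the gripper's body presses on something with over 40 N, if the wrist force passes 120 N, or if a joint passes its speed limit or range.

## Robot

A 6-joint arm with a two-finger parallel gripper is mounted at the origin on the work surface. World frame = base frame: x ahead of the robot, y to its left, z up, the work surface at z = 0. Lengths are in m, angles in degrees, forces in N, time in s.
With the tool pointing down it reaches from about 0.25 to 0.725 m from the base axis. Payload 9.7 kg.
Tool frame: the origin (TCP) lies midway between the tips of the shut fingers; the grasp point (between the pads) lies 19 mm behind it; z points along the fingers, y is the line along which they close (so a half turn about z gives the same grasp; the last joint's range is limited). The gripper opens to 85 mm and grips with 20 to 120 N. Pads are 22 mm wide; open, the fingers measure 114 mm over their backs; the gripper's body (76 mm by 85 mm) begins 54 mm behind the grasp point. The pads swing forward as they close: fully open they stand 13 mm farther back than shut.
Start: joints at [71.734, 4.979, 10.078, 95.1, 0, 90], TCP at [0.172, 0.522, 0.231] pointing down, gripper open.
Joint ranges: [-179.16, 179.16], [-48.56, 103.87], [-65.8, 70.77], [-126.05, 130.52], [-82.76, 87.17], [-180, 180]. Speed limits (degrees/s): [127.2, 127.2, 147.25, 180, 180, 180].

## Interface

Orientations are given as [roll, pitch, yaw] about the fixed x, y, z axes, in that order (R = Rz(yaw) Ry(pitch) Rx(roll)).
In Python, from workcell import bot gives the robot as it stands.
- The arm moves only by the shell command python3 -m crank 'ROWS' [FORCE]. ROWS is JSON, a list of rows, each an object with "gripper": the finger opening in mm, from 0 to 85.4; "travel": the shift along the tool's x, y, z in mm, a list of three; "twist": the turn, a rotation vector about the tool's x, y, z in rad, a list of three. In form: [{"gripper": gripper, "travel": [tx, ty, tz], "twist": [rx, ry, rz]}, ...]. A call has 1 to 12 rows; each row shifts and turns the commanded pose from where the row before left it, along the tool's axes as they then stand; what a row does not reach is not made up. A row lasts 1/8 s, in which the tool goes at most 62.5 mm and 10.7 degrees, less where a joint would pass 70% of its speed; a pose out of reach is approached as far as the arm can. A call is refused whole if a number of a shift passes 62.5 or a number of a turn 0.188, either way. A call with a gripper value outside its range is refused whole. The fingers move at their own pace and stop on an object; FORCE is the grip in N (left out, the last holds). Time passes only in rows, so rows that do not move let the fingers close. It gives the time, the measured TCP pose, the force, the opening and the grip force at its end, in the units of the state.
- bot.get_obs(): the state, without advancing time (a new reading comes with each control period).
- bot.camera(name): name is "side" or "top" or "wrist"; returns the picture (400x640x3 uint8, red, green, blue); there is no depth.
- bot.calibration(name): a dict with "vfov" (degrees; the focal length in pixels is half the picture's height over the tangent of half this angle, whatever the lens; pixels are square), "cx", "cy" (the principal point, pixels), "k1" (the pictures are not rectified: a ray, as slopes to the right and down, at radius r is drawn at 1 + k1 r^2 times it, then the intrinsics apply), "camera_from_world" (4x4, takes a point from world to camera coordinates). Camera axes: x right, y down, z forward; pixel columns grow to the right and rows downward; lengths in m; the calibration is good to about 2 mm. A picture is of the moment at which its call begins: read the wrist's pose just before it. calibration takes no time and is no camera call; for the wrist camera it gives the pose at the moment of the call.
- bot.job_done(): hands the job in; it is judged then, once.
The state is a dict: "time": time; "q": joint angles; "qd": joint speeds; "joint_efforts": joint torques, N m; "ee_pos": TCP position; "tcp_rot": TCP orientation; "wrist_force": force on the tool from outside, world axes, zero at the start; "torque": the same for the moment, N m; "opening": finger opening in m; "grasp_force": force on a finger pad.
Only numpy, scipy, OpenCV 4.12 (cv2) and the standard library are available. Lean on these libraries where they do the work, as an engineer would, in place of code of your own. Each camera call takes 0.05 s, during which the arm holds its last target. There are 200 camera calls.

## Working session

There is one attempt and no reset: what is moved stays moved. The work goes in short steps, Python scripts to look and compute and a shell command to move; the robot and the scene stay as the last step left them, time stands still between calls to the robot, and variables do not carry over. Pictures are saved under pics/ and viewed, at most 14 in all, crops included, and the job is handed in when it is done.

```bash
ls; mkdir -p pics; python3 - <<'E'
from workcell import bot
import cv2,json
print(bot.get_obs())
for n in("side","top","wrist"):
    c=bot.calibration(n);print(n,c)
    cv2.imwrite(f"pics/{n}0.png",bot.camera(n)[:,:,::-1])
E
```

```text
pics
{'time': 0.0, 'q': array([7.17351704e+01, 5.00783298e+00, 1.00345490e+01, 9.51016657e+01,
       1.12048850e-03, 8.99999973e+01]), 'qd': array([-0.00824163, -0.14085823, -0.00772531,  0.10331382, -0.05532598,
        0.08430931]), 'joint_efforts': array([-7.40297328e-04, -5.20385420e+01,  4.64806259e+01,  1.62998523e-02,
       -8.91265540e-05, -1.94978199e-06]), 'ee_pos': array([0.17229206, 0.52205554, 0.23061529]), 'tcp_rot': array([-1.79925050e+02, -1.12049105e-03,  1.61735172e+02]), 'wrist_force': array([-0.06923279,  0.38190044,  0.35462472]), 'torque': array([ 0.01325599, -0.01408302, -0.04812934]), 'grasp_force': 0.0, 'opening': 0.08536444190436485}
side {'vfov': 44.35785141440825, 'cx': 324.55806813042653, 'cy': 197.5327049116636, 'k1': -0.05179429484107374, 'camera_from_world': array([[ 0.76174119, -0.6477319 ,  0.01391937, -0.38006968],
       [-0.36818082, -0.45046369, -0.81334208,  0.18941422],
       [ 0.53309778,  0.61443132, -0.58161921,  1.12678902],
       [ 0.        ,  0.        ,  0.        ,  1.        ]])}
top {'vfov': 45.498027101241675, 'cx': 324.49638877680707, 'cy': 198.5950055294021, 'k1': -0.14726470230993008, 'camera_from_world': array([[ 0.01021093, -0.99993975, -0.00402835,  0.01096137],
       [-0.98952953, -0.00952444, -0.14401594,  0.47287652],
       [ 0.1439689 ,  0.00545671, -0.98956717,  1.43745328],
       [ 0.        ,  0.        ,  0.        ,  1.        ]])}
wrist {'vfov': 69.5091127229833, 'cx': 312.08453988826614, 'cy': 195.82792946210913, 'k1': -0.022843998595468925, 'camera_from_world': array([[ 0.31302685,  0.94974326, -0.00138836, -0.55012904],
       [ 0.89737545, -0.29528755,  0.32790632, -0.04383627],
       [ 0.31101686, -0.10388936, -0.94470922,  0.38187833],
       [ 0.        ,  0.        ,  0.        ,  1.        ]])}
```

View pics/top0.png

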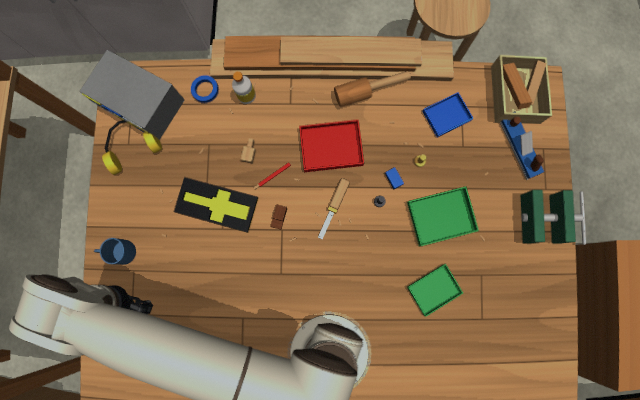

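View pics/side0.png

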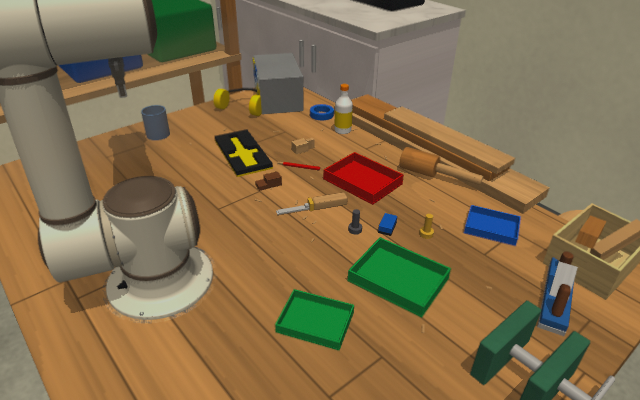

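The top view shows the chisel near (333,210), tip at (321,238). The tool tray is at (217,204), the red tray at (331,146), the large green tray at (442,216), the pine at (248,150), the walnut at (278,216), the steel dog at (379,201) and the brass dog at (420,160). The side view agrees with this.

```bash
cat > h.py <<'E'
import numpy as np,cv2
from workcell import bot
from scipy.spatial.transform import Rotation as Ro
def ray(c,uv):
    f=200/np.tan(np.radians(c["vfov"]/2));K=np.array([[f,0,c["cx"]],[0,f,c["cy"]],[0,0,1]])
    p=cv2.undistortPoints(np.float64(uv).reshape(-1,1,2),K,np.array([c["k1"],0,0,0]))[:,0]
    T=c["camera_from_world"];R=T[:3,:3]
    return -R.T@T[:3,3],np.c_[p,np.ones(len(p))]@R
def plane(c,uv,z):
    o,d=ray(c,uv);return (o+d*((z-o[2])/d[:,2])[:,None])[:,:2]
def go(x,y,z,yaw,pose=None):
    "shift in tool axes, mm (current tool axes), and yaw twist rad; yaw mod 180"
    s=bot.get_obs();R=Ro.from_euler('xyz',s["tcp_rot"],degrees=True)
    d=R.inv().apply(np.array([x,y,z])-s["ee_pos"])*1000
    t=-((yaw-s["tcp_rot"][2]+90)%180-90)
    print("travel",d.round(1),"twist z",np.radians(t).round(3),"q6",s["q"][5].round(0),"q",s["q"].round(0))
def masks(im):
    h=cv2.cvtColor(im,cv2.COLOR_RGB2HSV).astype(int);return h[...,0],h[...,1],h[...,2]
def blobs(m,amin=20):
    m=m.astype(np.uint8);cs,_=cv2.findContours(m,cv2.RETR_EXTERNAL,cv2.CHAIN_APPROX_NONE)
    return [c for c in sorted(cs,key=cv2.contourArea,reverse=True) if cv2.contourArea(c)>amin]
def rect(p):
    p=np.float32(p*1000);(c,s,a)=cv2.minAreaRect(p);return np.round(c,1),np.round(s,1),round(a,1)
E
python3 - <<'E'
from h import *
im=cv2.cvtColor(cv2.imread("pics/top0.png"),cv2.COLOR_BGR2RGB);c=bot.calibration("top")
H,S,V=masks(im)
def show(n,m,z,k=3,a=20):
    for b in blobs(m,a)[:k]: print(n,b.mean((0,1)).round(),rect(plane(c,b.reshape(-1,2),z)))
show("red",((H<5)|(H>175))&(S>180)&(V>60),.035,2)
show("green",(H>50)&(H<75)&(S>150)&(V>50),.035,3)
b=(H>24)&(H<33)&(S>180)&(V>120);show("yellow",b,.006,4)
for b in blobs(b,300)[:1]:
    p=plane(c,b.reshape(-1,2),.006)*1000;print(p.mean(0))
roi=np.zeros(H.shape,bool);roi[170:240,165:265]=1
show("black",roi&(V<55),.02,2)
# rough singles
for n,uv,z in [("chis handle end",(345,181),.014),("tip",(321,238),.006),("pine",(248,150),.03),("walnut",(278,216),.03),("steel top",(379,197),.06),("brass top",(420,157),.06)]:
    print(n,plane(c,[uv],z).round(3))
big=cv2.resize(im[120:250,165:435][:,:, ::-1],None,fx=2.96,fy=2.96,interpolation=cv2.INTER_CUBIC);cv2.imwrite("pics/crop1.png",big)
E
```

```text
red [331. 146.] (array([642.1,  -3.5]), array([149.1, 188.9]), 7.0)
red [274. 174.] (array([548.8, 172.7]), array([ 11.7, 114.1]), 35.9)
green [449. 214.] (array([ 422.8, -351.6]), array([138.9, 189.7]), 14.7)
green [435. 289.] (array([ 196.2, -322.2]), array([103.7, 137.2]), 31.4)
black [216. 204.] (array([454. , 358.6]), array([246.3, 113.9]), 75.1)
chis handle end [[ 0.532 -0.048]]
tip [[0.353 0.025]]
pine [[0.626 0.259]]
walnut [[0.418 0.159]]
steel top [[ 0.475 -0.15 ]]
brass top [[ 0.602 -0.278]]
```

View pics/crop1.png

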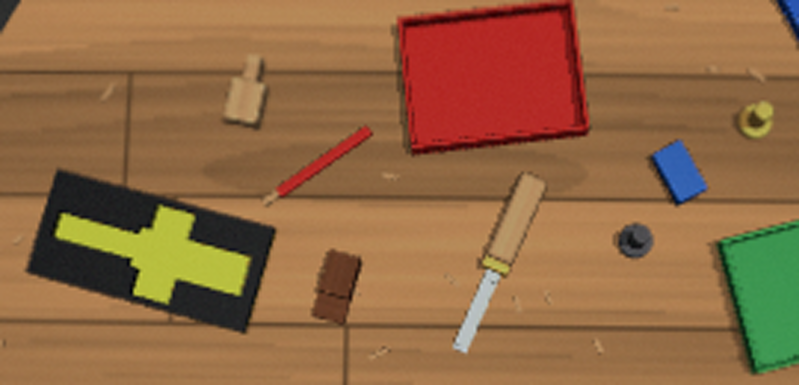

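The crop shows the tray's blade end towards +y (left), so the tray yaw is about 75°. The chisel tip points down-left, a yaw of about 157°. The pine tenon points up, and the walnut tongue is at the lower end.

```bash
python3 - <<'E'
from h import *
c=bot.calibration("wrist");o,d=ray(c,[(320,200)]);s=bot.get_obs()
R=Ro.from_euler('xyz',s["tcp_rot"],degrees=True)
print("cam in tool",R.inv().apply(o-s["ee_pos"]),"axis",R.inv().apply(d))
go(.453,-.016,.2,157.8)
E
```

```text
cam in tool [ 0.08403029  0.00064183 -0.14367083] axis [[-0.34159507  0.02732535  0.93996263]]
travel [-435.2 -423.    31.2] twist z 0.069 q6 90.0 q [72.  5. 10. 95.  0. 90.]
```

```bash
python3 -m crank '[{"gripper":70,"travel":[-36,-35,3],"twist":[0,0,0.006]},{"gripper":70,"travel":[-36,-35,3],"twist":[0,0,0.006]},{"gripper":70,"travel":[-36,-35,3],"twist":[0,0,0.006]},{"gripper":70,"travel":[-36,-35,3],"twist":[0,0,0.006]},{"gripper":70,"travel":[-36,-35,3],"twist":[0,0,0.006]},{"gripper":70,"travel":[-36,-35,3],"twist":[0,0,0.006]},{"gripper":70,"travel":[-36,-35,3],"twist":[0,0,0.006]},{"gripper":70,"travel":[-36,-35,3],"twist":[0,0,0.006]},{"gripper":70,"travel":[-36,-35,3],"twist":[0,0,0.006]},{"gripper":70,"travel":[-36,-35,3],"twist":[0,0,0.006]},{"gripper":70,"travel":[-36,-35,3],"twist":[0,0,0.006]},{"gripper":70,"travel":[-36,-35,0],"twist":[0,0,0.006]}]' 40
python3 -m crank '[{"gripper":60,"travel":[0,0,0],"twist":[0,0,0]},{"gripper":60,"travel":[0,0,0],"twist":[0,0,0]}]'
python3 - <<'E'
from h import *
print(bot.get_obs()["ee_pos"],bot.get_obs()["tcp_rot"])
c=bot.calibration("wrist");im=bot.camera("wrist");cv2.imwrite("pics/w1.png",im[:,:,::-1])
import pickle;pickle.dump(c,open("w1.pkl","wb"))
go(.453,-.016,.2,157.8)
E
```

```text
time: 1.65
ee_pos: [0.4334, -0.0225, 0.198]
tcp_rot: [180.0, -0.0, 157.6]
wrist_force: [0.6, 0.7, 1.0]
opening: 0.0697
grasp_force: 0.0
time: 1.9
ee_pos: [0.4329, -0.0207, 0.1981]
tcp_rot: [-180.0, -0.0, 157.6]
wrist_force: [0.3, -0.2, 0.5]
opening: 0.0601
grasp_force: 0.0
[ 0.43286878 -0.02067863  0.19808784] [-1.79998645e+02 -4.29302455e-02  1.57563725e+02]
travel [-17.   11.6  -1.8] twist z -0.003 q6 20.0 q [ -3. -11.  -9.  92.   0.  20.]
```

View pics/w1.png

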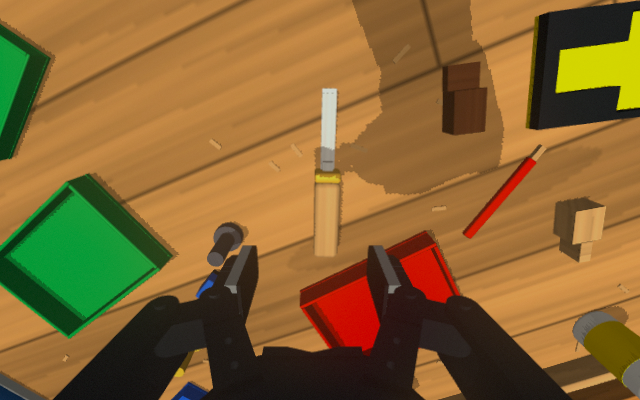

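The wrist view shows the chisel with its tip at (329,89), the ferrule at (327,177) and the handle's end at (326,256).

```bash
python3 - <<'E'
from h import *
import pickle
c=pickle.load(open("w1.pkl","rb"));im=cv2.cvtColor(cv2.imread("pics/w1.png"),cv2.COLOR_BGR2RGB);H,S,V=masks(im)
def row(y,m): x=np.where(m)[0];return (x.min()+x.max())/2,x.min(),x.max()
L=cv2.cvtColor(im,cv2.COLOR_RGB2LAB).astype(int)
for y in range(86,258,8): print(y,S[y,308:346:2])
r=slice(300,350);bl=np.zeros(S.shape,bool);bl[85:152,r]=(S[85:152,r]<60)&(V[85:152,r]>140)
b=blobs(bl)[0].reshape(-1,2);print("blade px",b.min(0),b.max(0),rect(plane(c,b,.009)))
print("z=28: ",plane(c,[(314,183),(340,183),(315,255),(337,255),(326,256)],.028)*1000)
print("tip",plane(c,[(329,88.5)],.009)*1000)
E
```

```text
86 [163 165 165 167 162 162 164 162 163 164 165 164 163 164 165 164 164 161
 166]
94 [164 164 163 164 165 165 164  46  13  18  18  13  18  17  33 163 164 166
 164]
102 [165 160 164 162 161 163 164  31  17  17  18  14  19  17  41 162 163 163
 163]
110 [164 161 164 162 167 165 163  32  19  17  19  14  19  18  50 159 164 163
 163]
118 [162 165 163 160 159 159 161  20  17  21  15  14  18  18 113 166 164 163
 163]
126 [163 164 166 164 162 164 160  18  18  18  17  18  18  18 130 162 164 163
 163]
134 [163 163 164 162 163 165 144  18  21  19  16  18  19  24 162 164 163 163
 164]
142 [162 163 165 164 164 166 131  21  23  17  17  20  17  38 164 165 163 165
 164]
150 [165 164 165 167 164 162 122  33  35  34  31  33  29  68 162 164 161 161
 162]
158 [164 167 165 164 165 161 106  35  36  37  33  33  34  76 162 160 161 162
 162]
166 [164 163 164 163 165 166  96  39  37  34  35  33  31  98 158 160 161 159
 160]
174 [165 165 165 167 197 206 196 195 199 198 197 200 203 200 200 207 185 165
 168]
182 [163 165 165 164 186 198 198 200 195 197 197 197 198 204 207 200 171 163
 165]
190 [167 166 164 158 15
[... 290 characters left out ...]
 151 164 166
 165]
222 [166 164 163 152 148 147 149 148 149 145 142 146 143 143 147 157 163 165
 164]
230 [164 166 167 148 146 149 148 148 148 144 142 145 146 147 149 159 165 164
 167]
238 [166 165 167 149 149 148 148 147 148 146 146 147 146 148 148 166 162 165
 164]
246 [167 167 164 149 149 147 148 147 149 147 146 148 146 148 149 165 165 166
 166]
254 [167 164 165 155 149 147 147 149 150 149 146 147 146 148 157 167 163 167
 166]
blade px [321  88] [336 151] (array([386.3,  18.8]), array([16.5, 68.9]), 66.4)
z=28:  [[442.54958863 -21.61670225]
 [453.79623714   5.66747589]
 [529.22421968 -55.7979519 ]
 [539.65090698 -30.54298652]
 [535.75528745 -43.69089101]]
tip [[355.05600956  31.97422696]]
```

```bash
python3 -m crank '[{"gripper":60,"travel":[-11,9,30],"twist":[0,0,0.01]},{"gripper":60,"travel":[-11,9,40],"twist":[0,0,0.009]},{"gripper":60,"travel":[0,0,40],"twist":[0,0,0]},{"gripper":60,"travel":[0,0,40],"twist":[0,0,0]},{"gripper":60,"travel":[0,0,30],"twist":[0,0,0]},{"gripper":60,"travel":[0,0,15],"twist":[0,0,0]},{"gripper":60,"travel":[0,0,0],"twist":[0,0,0]},{"gripper":25,"travel":[0,0,0],"twist":[0,0,0]},{"gripper":20,"travel":[0,0,0],"twist":[0,0,0]},{"gripper":20,"travel":[0,0,0],"twist":[0,0,0]},{"gripper":20,"travel":[0,0,0],"twist":[0,0,0]}]' 60
python3 -m crank '[{"gripper":20,"travel":[0,0,-10],"twist":[0,0,0]},{"gripper":20,"travel":[0,0,-30],"twist":[0,0,0]},{"gripper":20,"travel":[0,0,-40],"twist":[0,0,0]},{"gripper":20,"travel":[0,0,0],"twist":[0,0,0]},{"gripper":20,"travel":[0,0,0],"twist":[0,0,0]}]'
python3 - <<'E'
from h import *
cv2.imwrite("pics/w2.png",bot.camera("wrist")[:,:,::-1])
o=np.array([450.1,344.1])/1000
go(*o,.1,75.1)
E
```

```text
time: 3.32
ee_pos: [0.4614, -0.0126, 0.0049]
tcp_rot: [179.9, 0.1, 156.5]
wrist_force: [-0.6, 0.4, 7.5]
opening: 0.0284
grasp_force: 61.0
time: 3.95
ee_pos: [0.4602, -0.0126, 0.0831]
tcp_rot: [-180.0, -0.0, 156.5]
wrist_force: [-0.1, -0.9, -2.5]
opening: 0.0291
grasp_force: 60.0
travel [151.1 323.3 -17.5] twist z 1.421 q6 22.0 q [ -2.  -8. -19.  79.   0.  22.]
```

View pics/w2.png

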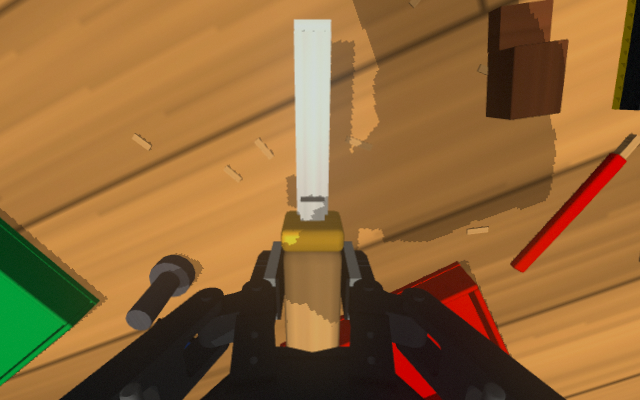

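The chisel is held squarely by the handle just behind the ferrule, with its tip at (313,19). Next I'll carry it over the tray.

```bash
python3 -m crank '[{"gripper":20,"travel":[25,54,-6],"twist":[0,0,0]},{"gripper":20,"travel":[25,54,-6],"twist":[0,0,0]},{"gripper":20,"travel":[25,54,-6],"twist":[0,0,0]},{"gripper":20,"travel":[25,54,0],"twist":[0,0,0]},{"gripper":20,"travel":[25,54,0],"twist":[0,0,0]},{"gripper":20,"travel":[26,53,0],"twist":[0,0,0]},{"gripper":20,"travel":[0,0,0],"twist":[0,0,0.178]},{"gripper":20,"travel":[0,0,0],"twist":[0,0,0.178]},{"gripper":20,"travel":[0,0,0],"twist":[0,0,0.178]},{"gripper":20,"travel":[0,0,0],"twist":[0,0,0.178]},{"gripper":20,"travel":[0,0,0],"twist":[0,0,0.178]},{"gripper":20,"travel":[0,0,0],"twist":[0,0,0.178]}]'
python3 -m crank '[{"gripper":20,"travel":[0,0,0],"twist":[0,0,0.178]},{"gripper":20,"travel":[0,0,0],"twist":[0,0,0.178]},{"gripper":20,"travel":[0,0,0],"twist":[0,0,0]},{"gripper":20,"travel":[0,0,0],"twist":[0,0,0]}]'
python3 - <<'E'
from h import *
import pickle
s=bot.get_obs();c=bot.calibration("wrist");im=bot.camera("wrist");pickle.dump(c,open("w3.pkl","wb"))
cv2.imwrite("pics/w3.png",im[:,:,::-1]);cv2.imwrite("pics/t3.png",bot.camera("top")[:,:,::-1])
go(.4501,.3441,.1,75.1)
H,S,V=masks(im)
for b in blobs((H>26)&(H<34)&(S>200)&(V>120),100): print(rect(plane(c,b.reshape(-1,2),.006)), b.min((0,1)),b.max((0,1)))
E
```

```text
time: 5.5
ee_pos: [0.45, 0.3433, 0.0997]
tcp_rot: [-179.9, 0.1, 95.0]
wrist_force: [0.0, -0.1, -0.9]
opening: 0.0289
grasp_force: 60.3
time: 6.0
ee_pos: [0.4503, 0.3436, 0.1006]
tcp_rot: [-180.0, 0.1, 75.2]
wrist_force: [0.3, 0.7, -1.4]
opening: 0.0286
grasp_force: 60.3
travel [ 0.3 -0.4  0.9] twist z -0.0 q6 142.0 q [ 37.   7.  -2.  81.  -0. 142.]
(array([483.7, 339.4]), array([38.7, 36.3]), 75.2) [329 172] [371 214]
(array([419.7, 355.9]), array([37.8, 33.7]), 75.2) [255 173] [293 214]
```

View pics/w3.png

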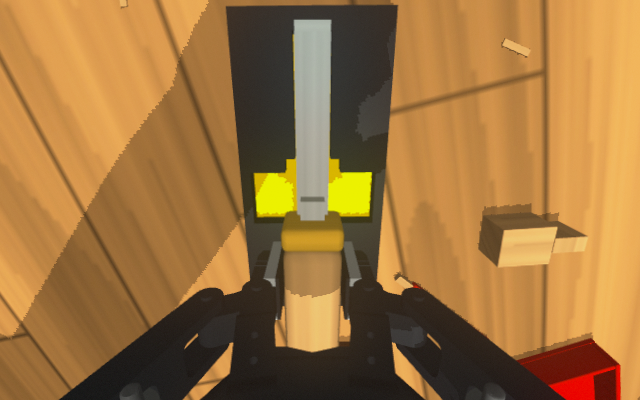

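The chisel sits over the tray and the blade is in line with the cutout. The yellow notch ends show at (255..293, 173..214) and (329..371, 172..214).

```bash
python3 - <<'E'
from h import *
import pickle
c=pickle.load(open("w3.pkl","rb"))
u=np.array([np.cos(np.radians(75.2)),np.sin(np.radians(75.2))]);n=np.array([-u[1],u[0]])
t=np.array([450.3,343.6])
def f(l,uv,z):
    p=plane(c,uv,z)*1000-t;print(l,np.c_[p@u,p@n].round(1).tolist())
f("notch floor far L,R",[(254,173),(371,172)],.006)
f("notch near(top edge) L,R z20?",[(257,215),(372,215)],.02)
f("notch near z6",[(257,217),(372,217)],.006)
f("tray far corners z20",[(227,7),(397,7)],.02)
f("blade tip z",[(294,20),(331,20)],.105)
E
```

```text
notch floor far L,R [[23.0, 48.9], [23.9, -50.8]]
notch near(top edge) L,R z20? [[-9.9, 45.9], [-9.9, -51.2]]
notch near z6 [[-17.8, 48.9], [-17.8, -54.5]]
tray far corners z20 [[142.7, 57.0], [142.7, -58.2]]
blade tip z [[116.0, 6.9], [116.0, -8.8]]
```

```bash
python3 -m crank '[{"gripper":20,"travel":[1.5,0,15],"twist":[0,0,0]},{"gripper":20,"travel":[0,0,25],"twist":[0,0,0]},{"gripper":20,"travel":[0,0,20],"twist":[0,0,0]},{"gripper":20,"travel":[0,0,10],"twist":[0,0,0]},{"gripper":20,"travel":[0,0,8],"twist":[0,0,0]},{"gripper":20,"travel":[0,0,6],"twist":[0,0,0]},{"gripper":20,"travel":[0,0,4],"twist":[0,0,0]},{"gripper":20,"travel":[0,0,0],"twist":[0,0,0]},{"gripper":20,"travel":[0,0,0],"twist":[0,0,0]}]'
```

```text
time: 7.22
ee_pos: [0.4512, 0.3454, 0.0137]
tcp_rot: [180.0, -0.0, 74.9]
wrist_force: [-0.5, 0.6, -1.4]
opening: 0.0288
grasp_force: 60.3
```

```bash
python3 -m crank '[{"gripper":20,"travel":[0,0,1.5],"twist":[0,0,0]},{"gripper":20,"travel":[0,0,1.5],"twist":[0,0,0]},{"gripper":20,"travel":[0,0,0],"twist":[0,0,0]},{"gripper":20,"travel":[0,0,0],"twist":[0,0,0]}]'
```

```text
time: 7.72
ee_pos: [0.4511, 0.3454, 0.0109]
tcp_rot: [180.0, -0.0, 74.9]
wrist_force: [-2.4, -1.1, 5.3]
opening: 0.0288
grasp_force: 61.1
```

Contact with the floor at the expected height, so I'll release, rise and look.

```bash
python3 -m crank '[{"gripper":55,"travel":[0,0,0],"twist":[0,0,0]},{"gripper":55,"travel":[0,0,0],"twist":[0,0,0]},{"gripper":55,"travel":[0,0,0],"twist":[0,0,0]},{"gripper":55,"travel":[0,0,-10],"twist":[0,0,0]},{"gripper":55,"travel":[0,0,-40],"twist":[0,0,0]},{"gripper":60,"travel":[0,0,-50],"twist":[0,0,0]},{"gripper":60,"travel":[0,0,-50],"twist":[0,0,0]},{"gripper":60,"travel":[0,0,-20],"twist":[0,0,0]},{"gripper":60,"travel":[0,0,0],"twist":[0,0,0]}]' 30
python3 - <<'E'
from h import *
import pickle
c=bot.calibration("wrist");im=bot.camera("wrist");cv2.imwrite("pics/w4.png",im[:,:,::-1]);pickle.dump(c,open("w4.pkl","wb"))
go(.418,.159,.18,0)
E
```

```text
time: 8.85
ee_pos: [0.4517, 0.3458, 0.1826]
tcp_rot: [179.9, -0.2, 74.9]
wrist_force: [0.8, -0.2, -1.3]
opening: 0.0601
grasp_force: 0.0
travel [-188.6   16.4    0.5] twist z 1.308 q6 143.0 q [ 37.   7.   6.  90.  -0. 143.]
```

View pics/w4.png

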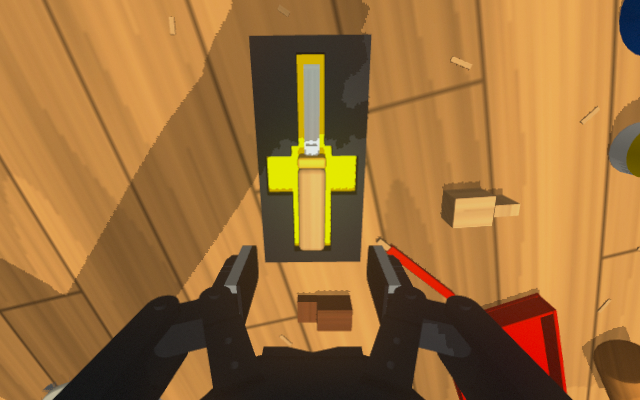

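The chisel lies seated in the cutout, handle and blade both in their parts. The pine is at about (475,210) with its tenon to the right, and the walnut is at (325,313) with its tongue to the left.

```bash
python3 - <<'E'
from h import *
im=cv2.imread("pics/w4.png")
a=cv2.resize(im[175:240,430:530],None,fx=6,fy=6,interpolation=cv2.INTER_NEAREST)
b=cv2.resize(im[285:335,285:365],None,fx=6,fy=6,interpolation=cv2.INTER_NEAREST)
o=np.zeros((390,600,3),np.uint8);o[:]=0
# stack side by side at smaller scale
a=cv2.resize(im[180:240,435:530],None,fx=8,fy=8,interpolation=cv2.INTER_NEAREST)[:, :]
a=cv2.resize(im[182:234,436:526],None,fx=8,fy=5.7,interpolation=cv2.INTER_NEAREST)
b=cv2.resize(im[287:337,290:380],None,fx=8,fy=5.7,interpolation=cv2.INTER_NEAREST)
o=np.vstack([a,b]);print(o.shape,a.shape)
cv2.imwrite("pics/c4.png",o)
E
```

```text
(581, 720, 3) (296, 720, 3)
```

View pics/c4.png

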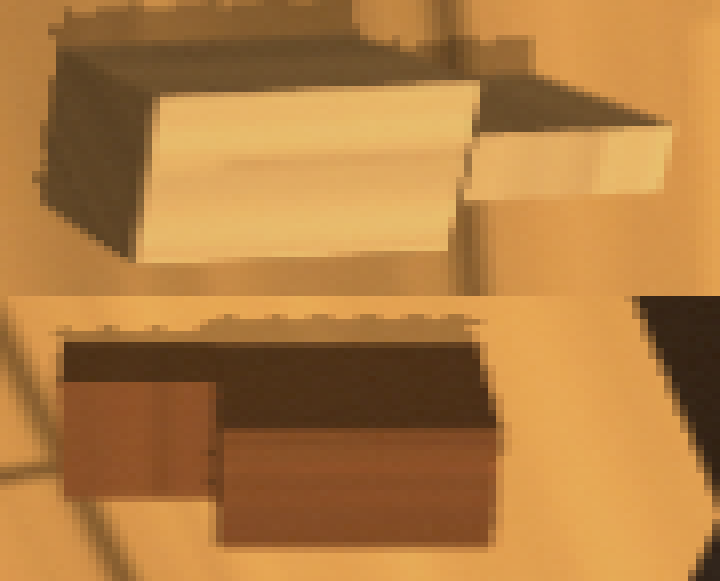

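In the crop the pine's top face has corners (155,96), (480,82), (450,250) and (135,262). The walnut's has (220,430), (497,428), (492,546) and (217,546), with its tongue to the left.

```bash
python3 - <<'E'
from h import *
import pickle
c=pickle.load(open("w4.pkl","rb"))
P=lambda L,y0,o,x0:[(x0+a/8-.5,y0+(b-o)/5.7-.5) for a,b in L]
def rep(n,L,z):
    p=plane(c,L,z)*1000;m=p.mean(0);e=(p[1]+p[2]-p[0]-p[3]);f=(p[2]+p[3]-p[0]-p[1])
    print(n,p.round(1).tolist(),"c",m.round(1),"len",np.hypot(*e).round(1)/2,np.hypot(*f).round(1)/2,"dir",np.degrees(np.arctan2(e[1],e[0])).round(1),np.degrees(np.arctan2(f[1],f[0])).round(1))
rep("pine",P([(155,96),(480,82),(450,250),(135,262)],182,0,436),.032)
rep("walnut",P([(220,430),(497,428),(492,546),(217,546)],287,296,290),.030)
rep("tongue",P([(64,382),(217,382),(217,497),(64,497)],287,296,290),.014)
# trays from top image, floor
im=cv2.cvtColor(cv2.imread("pics/t3.png"),cv2.COLOR_BGR2RGB);c=bot.calibration("top");H,S,V=masks(im)
for b in blobs((H>50)&(H<75)&(S>150)&(V>50),500)[:2]: print("green",rect(plane(c,b.reshape(-1,2),.035)))
for b in blobs(((H<5)|(H>175))&(S>180)&(V>60),500)[:1]: print("red",rect(plane(c,b.reshape(-1,2),.035)))
E
```

```text
pine [[598.1, 286.2], [641.8, 277.4], [635.7, 242.5], [591.7, 251.8]] c [616.8 264.5] len 44.75 35.25 dir -11.7 -100.2
walnut [[414.5, 179.8], [457.0, 168.8], [449.0, 136.4], [405.8, 148.3]] c [431.6 158.3] len 44.35 33.05 dir -14.9 -104.7
tongue [[390.0, 186.4], [414.3, 179.8], [405.8, 147.5], [380.8, 154.3]] c [397.8 167. ] len 25.55 33.35 dir -15.1 -105.4
green (array([ 423.1, -351.8]), array([139.7, 189.4]), 14.8)
green (array([ 196.1, -322.5]), array([103.5, 136.7]), 30.8)
red (array([642.1,  -3.4]), array([149.1, 188.7]), 7.1)
```

```bash
python3 -m crank '[{"gripper":65,"travel":[-46.6,7.3,0],"twist":[0,0,0]},{"gripper":65,"travel":[-46.6,7.3,0],"twist":[0,0,0]},{"gripper":65,"travel":[-46.6,7.3,0],"twist":[0,0,0]},{"gripper":65,"travel":[-46.6,7.3,0],"twist":[0,0,0]},{"gripper":65,"travel":[0,0,10],"twist":[0,0,-0.185]},{"gripper":65,"travel":[0,0,10],"twist":[0,0,-0.185]},{"gripper":65,"travel":[0,0,10],"twist":[0,0,-0.185]},{"gripper":65,"travel":[0,0,10],"twist":[0,0,-0.185]},{"gripper":65,"travel":[0,0,10],"twist":[0,0,-0.185]},{"gripper":65,"travel":[0,0,10],"twist":[0,0,-0.185]},{"gripper":65,"travel":[0,0,10],"twist":[0,0,-0.185]},{"gripper":65,"travel":[0,0,10],"twist":[0,0,-0.185]}]' 30
python3 -m crank '[{"gripper":60,"travel":[0,0,0],"twist":[0,0,-0.09]},{"gripper":60,"travel":[0,0,0],"twist":[0,0,0]},{"gripper":60,"travel":[0,0,0],"twist":[0,0,0]}]'
python3 -c "
from h import *
go(.4316,.1583,.005,165)"
```

```text
time: 10.4
ee_pos: [0.4298, 0.1573, 0.0983]
tcp_rot: [-179.9, -0.1, 160.1]
wrist_force: [0.4, -0.5, 0.6]
opening: 0.0648
grasp_force: 0.0
time: 10.78
ee_pos: [0.4304, 0.1575, 0.0996]
tcp_rot: [-180.0, -0.0, 164.8]
wrist_force: [-0.4, 0.3, -0.6]
opening: 0.0601
grasp_force: 0.0
travel [-1.1  1.1 94.6] twist z -0.004 q6 35.0 q [ 20.  -8. -17.  81.  -0.  35.]
```

```bash
python3 -m crank '[{"gripper":60,"travel":[-1,1,35],"twist":[0,0,0]},{"gripper":60,"travel":[0,0,35],"twist":[0,0,0]},{"gripper":60,"travel":[0,0,16],"twist":[0,0,0]},{"gripper":60,"travel":[0,0,8],"twist":[0,0,0]},{"gripper":60,"travel":[0,0,0],"twist":[0,0,0]},{"gripper":25,"travel":[0,0,0],"twist":[0,0,0]},{"gripper":25,"travel":[0,0,0],"twist":[0,0,0]},{"gripper":25,"travel":[0,0,0],"twist":[0,0,0]},{"gripper":25,"travel":[0,0,0],"twist":[0,0,0]}]' 30
python3 -m crank '[{"gripper":25,"travel":[0,0,-15],"twist":[0,0,0]},{"gripper":25,"travel":[0,0,-45],"twist":[0,0,0]},{"gripper":25,"travel":[0,0,-50],"twist":[0,0,0]},{"gripper":25,"travel":[0,0,-10],"twist":[0,0,0]},{"gripper":25,"travel":[0,0,0],"twist":[0,0,0]}]'
python3 -c "
from h import *
go(.446,-.389,.12,194.8)"
```

```text
time: 11.9
ee_pos: [0.4327, 0.1586, 0.0074]
tcp_rot: [179.9, 0.1, 164.9]
wrist_force: [-0.4, 0.6, 6.0]
opening: 0.0333
grasp_force: 31.2
time: 12.52
ee_pos: [0.4323, 0.1585, 0.1271]
tcp_rot: [180.0, 0.1, 164.9]
wrist_force: [0.7, -0.4, -0.5]
opening: 0.0333
grasp_force: 30.4
travel [-156.  -525.     6.8] twist z -0.522 q6 35.0 q [ 20.  -8. -14.  84.  -0.  35.]
```

```bash
python3 -m crank '[{"gripper":25,"travel":[-16,-52.5,0],"twist":[0,0,0]},{"gripper":25,"travel":[-16,-52.5,0],"twist":[0,0,0]},{"gripper":25,"travel":[-16,-52.5,0],"twist":[0,0,0]},{"gripper":25,"travel":[-16,-52.5,0],"twist":[0,0,0]},{"gripper":25,"travel":[-16,-52.5,0],"twist":[0,0,0]},{"gripper":25,"travel":[-16,-52.5,0],"twist":[0,0,0]},{"gripper":25,"travel":[-15,-52.5,0],"twist":[0,0,0]},{"gripper":25,"travel":[-15,-52.5,0],"twist":[0,0,0]},{"gripper":25,"travel":[-15,-52.5,0],"twist":[0,0,0]},{"gripper":25,"travel":[-15,-52.5,0],"twist":[0,0,0]}]'
python3 -m crank '[{"gripper":25,"travel":[0,0,0],"twist":[0,0,-0.174]},{"gripper":25,"travel":[0,0,0],"twist":[0,0,-0.174]},{"gripper":25,"travel":[0,0,0],"twist":[0,0,-0.174]},{"gripper":25,"travel":[0,0,0],"twist":[0,0,0]},{"gripper":25,"travel":[0,0,0],"twist":[0,0,0]}]'
python3 - <<'E'
from h import *
c=bot.calibration("wrist");im=bot.camera("wrist");cv2.imwrite("pics/w5.png",im[:,:,::-1])
go(.446,-.389,.012,194.8)
E
```

```text
time: 13.78
ee_pos: [0.4447, -0.3905, 0.1244]
tcp_rot: [179.9, -0.1, 164.9]
wrist_force: [0.4, 0.7, 0.5]
opening: 0.0333
grasp_force: 30.4
time: 14.4
ee_pos: [0.4453, -0.3888, 0.1253]
tcp_rot: [179.9, -0.0, -165.4]
wrist_force: [0.0, -0.2, 0.8]
opening: 0.0335
grasp_force: 30.5
travel [ -0.6  -0.3 113.6] twist z -0.003 q6 -56.0 q [-41.  10.   4.  84.  -0. -56.]
```

View pics/w5.png

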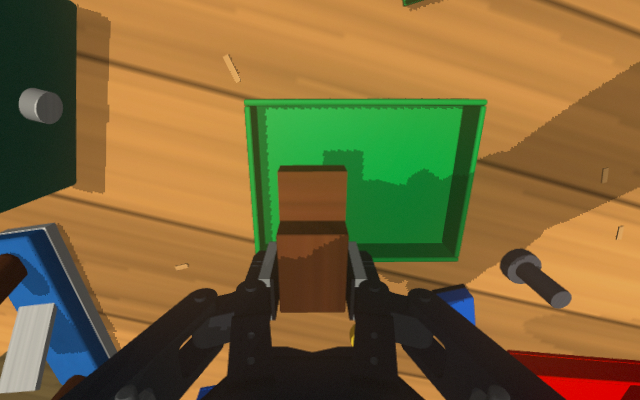

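The walnut is over the left part of the green tray and square to it. The rim runs from (245,100) to (487,100), with the far side at row 260.

```bash
python3 -m crank '[{"gripper":25,"travel":[0,0,40],"twist":[0,0,0]},{"gripper":25,"travel":[0,0,40],"twist":[0,0,0]},{"gripper":25,"travel":[0,0,20],"twist":[0,0,0]},{"gripper":25,"travel":[0,0,8],"twist":[0,0,0]},{"gripper":25,"travel":[0,0,3],"twist":[0,0,0]},{"gripper":25,"travel":[0,0,2],"twist":[0,0,0]},{"gripper":25,"travel":[0,0,0],"twist":[0,0,0]},{"gripper":25,"travel":[0,0,0],"twist":[0,0,0]}]'
python3 -m crank '[{"gripper":46,"travel":[0,0,0],"twist":[0,0,0]},{"gripper":46,"travel":[0,0,0],"twist":[0,0,0]},{"gripper":46,"travel":[0,0,-10],"twist":[0,0,0]},{"gripper":46,"travel":[0,0,-50],"twist":[0,0,0]},{"gripper":60,"travel":[0,0,-50],"twist":[0,0,0]},{"gripper":60,"travel":[0,0,0],"twist":[0,0,0]},{"gripper":60,"travel":[0,0,0],"twist":[0,0,0]}]'
python3 -c "
from h import *
go(.6168,.2645,.12,169)"
```

```text
time: 15.45
ee_pos: [0.4459, -0.3893, 0.0138]
tcp_rot: [-180.0, 0.0, -165.2]
wrist_force: [0.4, 0.3, 0.5]
opening: 0.0335
grasp_force: 30.5
time: 16.32
ee_pos: [0.4457, -0.3892, 0.1235]
tcp_rot: [-180.0, 0.0, -165.2]
wrist_force: [-0.4, 0.3, -0.6]
opening: 0.0601
grasp_force: 0.0
travel [-332.4  588.3    3.3] twist z 0.45 q6 -56.0 q [-41.  10.   4.  84.  -0. -56.]
```

```bash
python3 -m crank '[{"gripper":65,"travel":[-27.7,49,0],"twist":[0,0,0]},{"gripper":65,"travel":[-27.7,49,0],"twist":[0,0,0]},{"gripper":65,"travel":[-27.7,49,0],"twist":[0,0,0]},{"gripper":65,"travel":[-27.7,49,0],"twist":[0,0,0]},{"gripper":65,"travel":[-27.7,49,0],"twist":[0,0,0]},{"gripper":65,"travel":[-27.7,49,0],"twist":[0,0,0]},{"gripper":65,"travel":[-27.7,49,0],"twist":[0,0,0]},{"gripper":65,"travel":[-27.7,49,0],"twist":[0,0,0]},{"gripper":65,"travel":[-27.7,49,0],"twist":[0,0,0]},{"gripper":65,"travel":[-27.7,49,0],"twist":[0,0,0]},{"gripper":65,"travel":[-27.7,49,0],"twist":[0,0,0]},{"gripper":65,"travel":[-27.7,49,0],"twist":[0,0,0]}]'
python3 -m crank '[{"gripper":60,"travel":[0,0,0],"twist":[0,0,0.15]},{"gripper":60,"travel":[0,0,0],"twist":[0,0,0.15]},{"gripper":60,"travel":[0,0,0],"twist":[0,0,0.15]},{"gripper":60,"travel":[0,0,0],"twist":[0,0,0]},{"gripper":60,"travel":[0,0,0],"twist":[0,0,0]}]'
python3 -c "
from h import *
go(.6168,.2645,.006,169)"
```

```text
time: 17.82
ee_pos: [0.6165, 0.2659, 0.1216]
tcp_rot: [-180.0, -0.1, -165.2]
wrist_force: [0.3, 0.9, -0.1]
opening: 0.0654
grasp_force: 0.0
time: 18.45
ee_pos: [0.6166, 0.2641, 0.1225]
tcp_rot: [-180.0, -0.1, 169.2]
wrist_force: [0.1, 0.9, -0.4]
opening: 0.0602
grasp_force: 0.0
travel [ -0.3   0.6 116.5] twist z 0.003 q6 34.0 q [23. 21. 17. 86.  0. 34.]
```

```bash
python3 -m crank '[{"gripper":60,"travel":[0,0,40],"twist":[0,0,0]},{"gripper":60,"travel":[0,0,40],"twist":[0,0,0]},{"gripper":60,"travel":[0,0,25],"twist":[0,0,0]},{"gripper":60,"travel":[0,0,9],"twist":[0,0,0]},{"gripper":60,"travel":[0,0,0],"twist":[0,0,0]},{"gripper":25,"travel":[0,0,0],"twist":[0,0,0]},{"gripper":25,"travel":[0,0,0],"twist":[0,0,0]},{"gripper":25,"travel":[0,0,0],"twist":[0,0,0]},{"gripper":25,"travel":[0,0,0],"twist":[0,0,0]}]' 30
python3 -m crank '[{"gripper":25,"travel":[0,0,-15],"twist":[0,0,0]},{"gripper":25,"travel":[0,0,-45],"twist":[0,0,0]},{"gripper":25,"travel":[0,0,-50],"twist":[0,0,0]},{"gripper":25,"travel":[0,0,-10],"twist":[0,0,0]},{"gripper":25,"travel":[0,0,0],"twist":[0,0,0]}]'
python3 -c "
from h import *
go(.4017,-.314,.12,194.8)"
```

```text
time: 19.58
ee_pos: [0.6177, 0.2646, 0.011]
tcp_rot: [179.9, 0.1, 169.0]
wrist_force: [-0.9, 0.8, 7.1]
opening: 0.0357
grasp_force: 31.8
time: 20.2
ee_pos: [0.6172, 0.2644, 0.1303]
tcp_rot: [179.9, 0.1, 169.0]
wrist_force: [-0.1, -0.4, -1.6]
opening: 0.0355
grasp_force: 31.0
travel [ 101.4 -608.9    9.6] twist z -0.45 q6 34.0 q [23. 21. 18. 87.  0. 34.]
```

```bash
python3 -m crank '[{"gripper":25,"travel":[9.2,-55.4,0],"twist":[0,0,0]},{"gripper":25,"travel":[9.2,-55.4,0],"twist":[0,0,0]},{"gripper":25,"travel":[9.2,-55.4,0],"twist":[0,0,0]},{"gripper":25,"travel":[9.2,-55.4,0],"twist":[0,0,0]},{"gripper":25,"travel":[9.2,-55.4,0],"twist":[0,0,0]},{"gripper":25,"travel":[9.2,-55.4,0],"twist":[0,0,0]},{"gripper":25,"travel":[9.2,-55.4,0],"twist":[0,0,0]},{"gripper":25,"travel":[9.2,-55.4,0],"twist":[0,0,0]},{"gripper":25,"travel":[9.2,-55.4,0],"twist":[0,0,0]},{"gripper":25,"travel":[9.2,-55.4,0],"twist":[0,0,0]},{"gripper":25,"travel":[9.2,-55.4,0],"twist":[0,0,0]}]'
python3 -m crank '[{"gripper":25,"travel":[0,0,0],"twist":[0,0,-0.15]},{"gripper":25,"travel":[0,0,0],"twist":[0,0,-0.15]},{"gripper":25,"travel":[0,0,0],"twist":[0,0,-0.15]},{"gripper":25,"travel":[0,0,0],"twist":[0,0,0]},{"gripper":25,"travel":[0,0,0],"twist":[0,0,0]}]'
python3 - <<'E'
from h import *
c=bot.calibration("wrist");im=bot.camera("wrist");cv2.imwrite("pics/w6.png",im[:,:,::-1])
go(.4017,-.314,.016,194.8)
E
```

```text
time: 21.58
ee_pos: [0.3998, -0.3158, 0.1276]
tcp_rot: [179.9, -0.1, 169.0]
wrist_force: [0.9, 0.0, -0.8]
opening: 0.0352
grasp_force: 31.0
time: 22.2
ee_pos: [0.401, -0.3144, 0.1284]
tcp_rot: [179.9, -0.1, -165.4]
wrist_force: [0.0, -0.0, 0.8]
opening: 0.0352
grasp_force: 31.0
travel [ -0.7   0.2 112.7] twist z -0.003 q6 -53.0 q [-38.  -1.  -8.  84.   0. -53.]
```

View pics/w6.png

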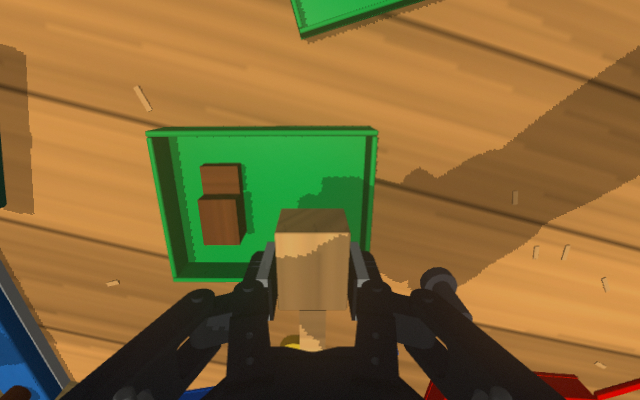

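The walnut lies flat in the green tray at (222,205). The pine hangs over the right part of the tray, square to it.

```bash
python3 -m crank '[{"gripper":25,"travel":[0,0,40],"twist":[0,0,0]},{"gripper":25,"travel":[0,0,40],"twist":[0,0,0]},{"gripper":25,"travel":[0,0,20],"twist":[0,0,0]},{"gripper":25,"travel":[0,0,7],"twist":[0,0,0]},{"gripper":25,"travel":[0,0,3],"twist":[0,0,0]},{"gripper":25,"travel":[0,0,2],"twist":[0,0,0]},{"gripper":25,"travel":[0,0,0],"twist":[0,0,0]},{"gripper":25,"travel":[0,0,0],"twist":[0,0,0]}]'
```

```text
time: 23.25
ee_pos: [0.4016, -0.3149, 0.0178]
tcp_rot: [-180.0, 0.0, -165.2]
wrist_force: [-1.4, 0.5, -0.5]
opening: 0.0357
grasp_force: 31.0
```

```bash
python3 -m crank '[{"gripper":25,"travel":[0,0,1.5],"twist":[0,0,0]},{"gripper":25,"travel":[0,0,0],"twist":[0,0,0]},{"gripper":46,"travel":[0,0,0],"twist":[0,0,0]},{"gripper":46,"travel":[0,0,0],"twist":[0,0,0]},{"gripper":46,"travel":[0,0,-10],"twist":[0,0,0]},{"gripper":46,"travel":[0,0,-50],"twist":[0,0,0]},{"gripper":60,"travel":[0,0,-60],"twist":[0,0,0]},{"gripper":60,"travel":[0,0,-60],"twist":[0,0,0]},{"gripper":60,"travel":[0,0,0],"twist":[0,0,0]},{"gripper":60,"travel":[0,0,0],"twist":[0,0,0]}]'
python3 -c "
from h import *
go(.56,-.21,.2,187)"
```

```text
time: 24.5
ee_pos: [0.4014, -0.3147, 0.196]
tcp_rot: [-180.0, 0.0, -165.2]
wrist_force: [-1.1, -0.6, -1.0]
opening: 0.06
grasp_force: 0.0
travel [-180.1   60.7   -4. ] twist z 0.136 q6 -53.0 q [-38.  -1.  -0.  91.  -0. -53.]
```

```bash
python3 -m crank '[{"gripper":45,"travel":[-59.5,11.4,-2],"twist":[0,0,0]},{"gripper":45,"travel":[-59.5,11.4,-2],"twist":[0,0,0]},{"gripper":45,"travel":[-59.5,11.4,0],"twist":[0,0,0]},{"gripper":45,"travel":[-59.5,11.4,0],"twist":[0,0,0]},{"gripper":45,"travel":[0,0,0],"twist":[0,0,0.136]},{"gripper":45,"travel":[0,0,0],"twist":[0,0,0]},{"gripper":45,"travel":[0,0,0],"twist":[0,0,0]}]'
python3 - <<'E'
from h import *
import pickle
s=bot.get_obs();print(s["ee_pos"],s["tcp_rot"])
c=bot.calibration("wrist");im=bot.camera("wrist");cv2.imwrite("pics/w7.png",im[:,:,::-1]);pickle.dump(c,open("w7.pkl","wb"))
E
```

```text
time: 25.38
ee_pos: [0.6191, -0.2101, 0.1993]
tcp_rot: [180.0, -0.1, -172.9]
wrist_force: [0.5, -0.0, 0.6]
opening: 0.045
grasp_force: 0.0
[ 0.61913075 -0.21007935  0.19933222] [ 1.79976674e+02 -5.17569904e-02 -1.72874741e+02]
```

View pics/w7.png

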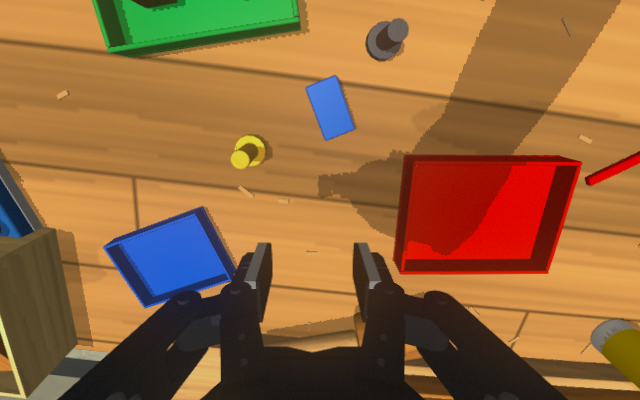

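Brass dog: top at (239,160), head at (250,150). Steel dog: top at (398,28), head at (384,41). Red tray rim corners: (404,156), (581,162), (549,273) and (397,272).

```bash
python3 - <<'E'
from h import *
import pickle
c=pickle.load(open("w7.pkl","rb"));im=cv2.cvtColor(cv2.imread("pics/w7.png"),cv2.COLOR_BGR2RGB);H,S,V=masks(im)
def sub(m,x0,y0,x1,y1):
    o=np.zeros(m.shape,bool);o[y0:y1,x0:x1]=m[y0:y1,x0:x1];return o
mb=sub((H>24)&(H<33)&(S>150),220,120,285,185)
ms=sub((S<110)&(V<140),355,5,420,70)
for n,m in(("brass",mb),("steel",ms)):
    b=blobs(m)[0].reshape(-1,2)
    def ends(z,s):
        # cap circle fit: points extreme along head->top axis
        return plane(c,b,z)
    for z,r in((.062,9.5),(0.014,18)):
        p=plane(c,b,z)*1000;cam=ray(c,[(0,0)])[0][:2]*1000
        a=p.mean(0)-cam;a/=np.hypot(*a);t=p@a;l=p@np.array([-a[1],a[0]])
        # top: farthest end; head: nearest end
        e=t.max()-r if z>.03 else t.min()+r
        k=(np.abs(t-e)<4);lc=(l[k].max()+l[k].min())/2
        print(n,z,(e*a+lc*np.array([-a[1],a[0]])).round(1),"width",(l[k].max()-l[k].min()).round(1),b.min(0),b.max(0))
print("manual",plane(c,[(239,160),(398,28)],.062)*1000,plane(c,[(250,150),(384,41)],.014)*1000)
print("red",rect(plane(c,[(404,156),(581,162),(549,273),(397,272)],.035)))
E
```

```text
brass 0.062 [ 601.6 -284.6] width 20.2 [231 136] [263 167]
brass 0.014 [ 594.5 -293.4] width 7.8 [231 136] [263 167]
steel 0.062 [ 472.6 -154.1] width 23.2 [367  19] [407  59]
steel 0.014 [ 472.8 -154. ] width 34.7 [367  19] [407  59]
manual [[ 604.27730745 -284.60099542]
 [ 470.66812044 -153.35125186]] [[ 602.69814261 -283.54984716]
 [ 473.0776687  -153.68112111]]
red (array([645.8,  -4.4]), array([146.2, 204.1]), 6.2)
```

```bash
python3 -m crank '[{"gripper":45,"travel":[12.8,-35.8,25],"twist":[0,0,0]},{"gripper":45,"travel":[12.9,-35.8,25],"twist":[0,0,0]},{"gripper":45,"travel":[0,0,10],"twist":[0,0,0]},{"gripper":45,"travel":[0,0,40],"twist":[0,0,0]},{"gripper":45,"travel":[0,0,40],"twist":[0,0,0]},{"gripper":45,"travel":[0,0,25],"twist":[0,0,0]},{"gripper":45,"travel":[0,0,10],"twist":[0,0,0]},{"gripper":45,"travel":[0,0,0],"twist":[0,0,0]},{"gripper":10,"travel":[0,0,0],"twist":[0,0,0]},{"gripper":10,"travel":[0,0,0],"twist":[0,0,0]},{"gripper":10,"travel":[0,0,0],"twist":[0,0,0]},{"gripper":10,"travel":[0,0,0],"twist":[0,0,0]}]' 60
python3 -m crank '[{"gripper":10,"travel":[0,0,0],"twist":[0,0,0]},{"gripper":10,"travel":[0,0,-15],"twist":[0,0,0]},{"gripper":10,"travel":[0,0,-45],"twist":[0,0,0]},{"gripper":10,"travel":[0,0,-50],"twist":[0,0,0]},{"gripper":10,"travel":[0,0,0],"twist":[0,0,0]},{"gripper":10,"travel":[0,0,0],"twist":[0,0,0]}]'
python3 -c "
from h import *
go(.648,-.045,.13,187)"
```

```text
time: 26.92
ee_pos: [0.6038, -0.2843, 0.0265]
tcp_rot: [-179.9, 0.1, -173.0]
wrist_force: [0.2, 1.1, 5.8]
opening: 0.017
grasp_force: 58.4
time: 27.68
ee_pos: [0.603, -0.284, 0.1347]
tcp_rot: [-180.0, -0.0, -173.0]
wrist_force: [0.5, 0.4, -2.1]
opening: 0.0167
grasp_force: 58.7
travel [-73.8 231.8   4.7] twist z 0.0 q6 -32.0 q [-25.  20.  18.  87.  -0. -32.]
```

```bash
python3 -m crank '[{"gripper":10,"travel":[-14.8,46.4,0],"twist":[0,0,0]},{"gripper":10,"travel":[-14.8,46.4,0],"twist":[0,0,0]},{"gripper":10,"travel":[-14.8,46.4,0],"twist":[0,0,0]},{"gripper":10,"travel":[-14.8,46.4,0],"twist":[0,0,0]},{"gripper":10,"travel":[-14.8,46.4,0],"twist":[0,0,0]},{"gripper":10,"travel":[0,0,0],"twist":[0,0,0]},{"gripper":10,"travel":[0,0,0],"twist":[0,0,0]}]'
python3 - <<'E'
from h import *
c=bot.calibration("wrist");im=bot.camera("wrist");cv2.imwrite("pics/w8.png",im[:,:,::-1])
go(.648,-.045,.031,187)
E
```

```text
time: 28.55
ee_pos: [0.6476, -0.0447, 0.1334]
tcp_rot: [180.0, -0.1, -173.0]
wrist_force: [-0.1, -0.1, -2.7]
opening: 0.0169
grasp_force: 58.9
travel [ -0.6   0.3 102.7] twist z -0.0 q6 -11.0 q [ -4.  18.  14.  87.  -0. -11.]
```

View pics/w8.png

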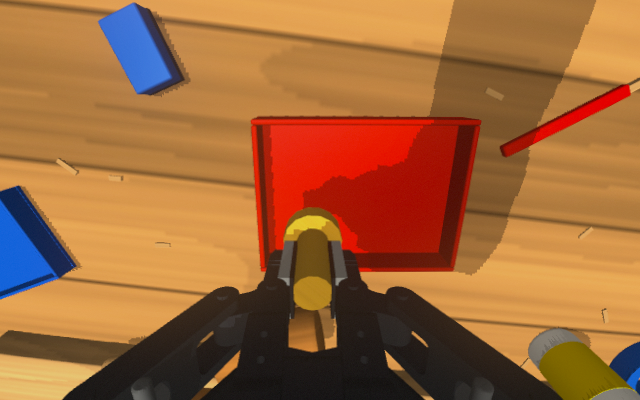

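The brass dog hangs upright over the left part of the red tray. Its head is at (313,225), inside the rim.

```bash
python3 -m crank '[{"gripper":10,"travel":[0,0,40],"twist":[0,0,0]},{"gripper":10,"travel":[0,0,40],"twist":[0,0,0]},{"gripper":10,"travel":[0,0,12],"twist":[0,0,0]},{"gripper":10,"travel":[0,0,5],"twist":[0,0,0]},{"gripper":10,"travel":[0,0,3],"twist":[0,0,0]},{"gripper":10,"travel":[0,0,2],"twist":[0,0,0]},{"gripper":10,"travel":[0,0,0],"twist":[0,0,0]},{"gripper":10,"travel":[0,0,0],"twist":[0,0,0]}]'
```

```text
time: 29.6
ee_pos: [0.6485, -0.0447, 0.0333]
tcp_rot: [-180.0, 0.0, -173.0]
wrist_force: [0.1, -0.5, -1.7]
opening: 0.0169
grasp_force: 59.0
```

```bash
python3 -m crank '[{"gripper":10,"travel":[0,0,1.5],"twist":[0,0,0]},{"gripper":10,"travel":[0,0,1],"twist":[0,0,0]},{"gripper":10,"travel":[0,0,0],"twist":[0,0,0]},{"gripper":10,"travel":[0,0,0],"twist":[0,0,0]}]'
```

```text
time: 30.1
ee_pos: [0.6485, -0.0447, 0.0315]
tcp_rot: [-180.0, 0.1, -173.0]
wrist_force: [-3.4, 0.6, 5.7]
opening: 0.0167
grasp_force: 60.2
```

Contact. Release, rise clear of the shank, then go to the steel dog.

```bash
python3 -m crank '[{"gripper":42,"travel":[0,0,0],"twist":[0,0,0]},{"gripper":42,"travel":[0,0,0],"twist":[0,0,0]},{"gripper":42,"travel":[0,0,0],"twist":[0,0,0]},{"gripper":42,"travel":[0,0,-10],"twist":[0,0,0]},{"gripper":42,"travel":[0,0,-50],"twist":[0,0,0]},{"gripper":45,"travel":[0,0,-50],"twist":[0,0,0]},{"gripper":45,"travel":[0,0,0],"twist":[0,0,0]},{"gripper":45,"travel":[0,0,0],"twist":[0,0,0]}]'
python3 -c "
from h import *
go(.4726,-.1539,.12,187)"
```

```text
time: 31.1
ee_pos: [0.6483, -0.0447, 0.1404]
tcp_rot: [-180.0, 0.0, -173.0]
wrist_force: [0.8, -0.5, -0.6]
opening: 0.0448
grasp_force: 0.0
travel [187.7 -87.   20.4] twist z 0.0 q6 -11.0 q [ -4.  18.  15.  87.   0. -11.]
```

```bash
python3 -m crank '[{"gripper":45,"travel":[47,-21.8,0],"twist":[0,0,0]},{"gripper":45,"travel":[47,-21.8,0],"twist":[0,0,0]},{"gripper":45,"travel":[47,-21.8,0],"twist":[0,0,0]},{"gripper":45,"travel":[47,-21.8,0],"twist":[0,0,0]},{"gripper":45,"travel":[0,0,0],"twist":[0,0,0]},{"gripper":45,"travel":[0,0,40],"twist":[0,0,0]},{"gripper":45,"travel":[0,0,40],"twist":[0,0,0]},{"gripper":45,"travel":[0,0,25],"twist":[0,0,0]},{"gripper":45,"travel":[0,0,10],"twist":[0,0,0]},{"gripper":45,"travel":[0,0,0],"twist":[0,0,0]}]'
python3 -m crank '[{"gripper":10,"travel":[0,0,0],"twist":[0,0,0]},{"gripper":10,"travel":[0,0,0],"twist":[0,0,0]},{"gripper":10,"travel":[0,0,0],"twist":[0,0,0]},{"gripper":10,"travel":[0,0,0],"twist":[0,0,0]},{"gripper":10,"travel":[0,0,0],"twist":[0,0,0]},{"gripper":10,"travel":[0,0,-15],"twist":[0,0,0]},{"gripper":10,"travel":[0,0,-45],"twist":[0,0,0]},{"gripper":10,"travel":[0,0,-50],"twist":[0,0,0]},{"gripper":10,"travel":[0,0,0],"twist":[0,0,0]},{"gripper":10,"travel":[0,0,0],"twist":[0,0,0]}]'
python3 -c "
from h import *
go(.638,.038,.13,187)"
```

```text
time: 32.35
ee_pos: [0.4721, -0.1538, 0.0247]
tcp_rot: [180.0, -0.1, -173.0]
wrist_force: [-0.9, 0.6, 0.2]
opening: 0.0451
grasp_force: 0.0
time: 33.6
ee_pos: [0.472, -0.1542, 0.1351]
tcp_rot: [180.0, -0.0, -173.0]
wrist_force: [-0.4, 0.3, -2.1]
opening: 0.017
grasp_force: 58.8
travel [-188.1  170.5    5. ] twist z -0.0 q6 -25.0 q [-18.  -3.  -9.  84.  -0. -25.]
```

```bash
python3 -m crank '[{"gripper":10,"travel":[-37.6,34.1,0],"twist":[0,0,0]},{"gripper":10,"travel":[-37.6,34.1,0],"twist":[0,0,0]},{"gripper":10,"travel":[-37.6,34.1,0],"twist":[0,0,0]},{"gripper":10,"travel":[-37.6,34.1,0],"twist":[0,0,0]},{"gripper":10,"travel":[-37.6,34.1,0],"twist":[0,0,0]},{"gripper":10,"travel":[0,0,0],"twist":[0,0,0]},{"gripper":10,"travel":[0,0,0],"twist":[0,0,0]}]'
python3 - <<'E'
from h import *
cv2.imwrite("pics/w9.png",bot.camera("wrist")[:,:,::-1])
go(.638,.038,.0315,187)
E
```

```text
time: 34.48
ee_pos: [0.6371, 0.0378, 0.1336]
tcp_rot: [-180.0, -0.2, -173.0]
wrist_force: [-0.9, -0.5, -1.7]
opening: 0.0168
grasp_force: 58.8
travel [ -1.1   0.6 102.7] twist z -0.0 q6 -4.0 q [ 3. 16. 13. 86. -0. -4.]
```

View pics/w9.png

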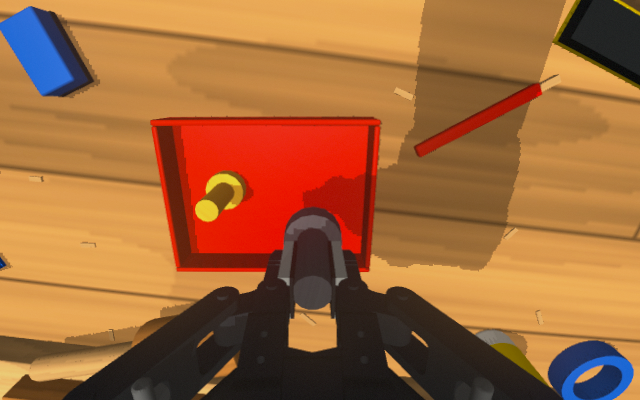

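The brass dog stands upright in the red tray at (225,190). The steel dog hangs over the right part, with its head at (313,225).

```bash
python3 -m crank '[{"gripper":10,"travel":[0,0,40],"twist":[0,0,0]},{"gripper":10,"travel":[0,0,40],"twist":[0,0,0]},{"gripper":10,"travel":[0,0,12],"twist":[0,0,0]},{"gripper":10,"travel":[0,0,5],"twist":[0,0,0]},{"gripper":10,"travel":[0,0,3],"twist":[0,0,0]},{"gripper":10,"travel":[0,0,2],"twist":[0,0,0]},{"gripper":10,"travel":[0,0,1.5],"twist":[0,0,0]},{"gripper":10,"travel":[0,0,0],"twist":[0,0,0]},{"gripper":10,"travel":[0,0,0],"twist":[0,0,0]}]'
```

```text
time: 35.65
ee_pos: [0.6382, 0.038, 0.032]
tcp_rot: [-180.0, 0.0, -173.0]
wrist_force: [0.6, -0.4, -1.7]
opening: 0.0169
grasp_force: 58.8
```

```bash
python3 -m crank '[{"gripper":10,"travel":[0,0,1],"twist":[0,0,0]},{"gripper":10,"travel":[0,0,1],"twist":[0,0,0]},{"gripper":10,"travel":[0,0,0],"twist":[0,0,0]},{"gripper":10,"travel":[0,0,0],"twist":[0,0,0]}]'
```

```text
time: 36.15
ee_pos: [0.6384, 0.038, 0.0315]
tcp_rot: [-180.0, 0.1, -173.0]
wrist_force: [-3.7, 0.8, 9.5]
opening: 0.0166
grasp_force: 60.1
```

```bash
python3 -m crank '[{"gripper":42,"travel":[0,0,0],"twist":[0,0,0]},{"gripper":42,"travel":[0,0,0],"twist":[0,0,0]},{"gripper":42,"travel":[0,0,0],"twist":[0,0,0]},{"gripper":42,"travel":[0,0,-10],"twist":[0,0,0]},{"gripper":42,"travel":[0,0,-50],"twist":[0,0,0]},{"gripper":45,"travel":[0,0,-60],"twist":[0,0,0]},{"gripper":45,"travel":[50,0,-40],"twist":[0,0,0]},{"gripper":45,"travel":[60,0,-20],"twist":[0,0,0]},{"gripper":45,"travel":[60,0,0],"twist":[0,0,0]},{"gripper":45,"travel":[60,0,0],"twist":[0,0,0]},{"gripper":45,"travel":[0,0,0],"twist":[0,0,0]},{"gripper":45,"travel":[0,0,0],"twist":[0,0,0]}]'
python3 - <<'E'
from h import *
a=bot.camera("side")[100:320,190:470];b=bot.camera("top")[100:260,160:490]
a=cv2.resize(a,(480,377));b=cv2.resize(b,(480,233))
cv2.imwrite("pics/end.png",np.vstack([a,b])[:600,:,::-1])
E
```

```text
time: 37.65
ee_pos: [0.4121, 0.0101, 0.2095]
tcp_rot: [-180.0, 0.1, -173.0]
wrist_force: [-0.3, -1.0, -0.3]
opening: 0.0453
grasp_force: 0.0
```

View pics/end.png

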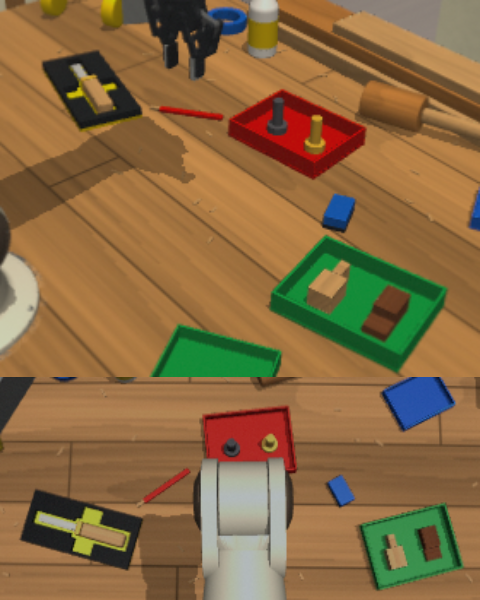

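Both views show the end state as asked. The chisel is seated at (90,85). The dogs stand upright in the red tray at (277,115) and (315,133). The offcuts lie flat in the green tray at (328,287) and (387,312).

```bash
python3 -c "
from workcell import bot
print(bot.job_done())"
```

```text
the job is handed in; nothing more can be done
None
```

The job is handed in at about 38 s: the chisel went into its cutout first, then both offcuts were laid flat in the large green tray and both bench dogs stood upright in the red tray, all confirmed in the final pictures.

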